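# Lid the drops box and snap its four clips crosswise

### The job

Put the lid on the storage box so that it sits flat on the rim all round with its four clips still up, then press the clips down one by one until each snaps home over its keeper. Go crosswise: after the first clip comes the one at the opposite corner, then the remaining two. Press gently, feeling for the snap and never with more than 20 N on a clip, leave the other things on the counter where they are, and let go at the end.

Things in the scene. Friction and masses are not known exactly. Their poses are not given: they have to be found in the camera images.
- lid_handle (a point): Centre of the loose lid's black grip bar: 84 mm long (along the lid's x), 14 wide, 14 high, standing on two 12 mm posts at x = -35 and +35 mm, 28 mm clear of the plate below. x along the bar, z up. The lid, about 0.55 kg with its clips, starts standing on its seal on the counter.
- lid: The lid with its four clips; origin and axes as lid_under. A grey plate 188 (x) x 138 (y) x 6 mm. Below it a rubber seal ring of round section, 10 mm deep, 180 x 130 mm outside, that goes into the box's mouth.
- lid_under (a point): Centre of the underside of the lid's plate, 41 mm below lid_handle, same axes. On a closed box it coincides with box_mouth (the plate lies on the rim).
- box_mouth (a point): Centre of the mouth of the open storage box, at its rim, 70 mm above the counter; x along the long side, z up. The box (bare metal, does not move) is 190 (x) x 140 (y) mm outside, walls 4 mm; the bowl in it stays below the lid. The lid fits either way round.
- store_box: The same box, origin under its centre. Four metal keepers stand on its long walls at x = -60 and +60 mm: tabs 24 mm wide with an 6 mm thick rolled top edge, 73 to 79 mm from the middle in y. They were screwed on by hand: the tops stand 22 mm above the rim, each up to 4 mm higher or lower, not measured.
- clip_a (a joint): Hinge of clip a at the lid's +x +y corner, rad; opposite corner: clip c. Axis along the lid's x through x = +60, y = +30, z = 20 mm from lid_under. A steel flap 26 mm wide, 62 mm long, points outward. 0: level; positive: outer end up. Stays where left. Snapped home it reads -0.1 to +0.09, by its keeper's height.
- clip_a_pad (a point): Place to press on clip a: on its upper face, 50 mm outward of the hinge axis and 8.2 mm above it when level (moves with the flap; its y points outward along the flap, its z out of the upper face). The flap goes on 12 mm farther out.
- toe_a (a joint): Sprung toe under the outer end of clip a: how far it is bent outward, m (6 N/mm). 0 when free, under 2 mm when hooked under the keeper's rolled edge; up to 3 mm while riding over it. Pressing it over takes 3 to 10 N at the pad, then it snaps, and about 5 mm below the riding-over point the flap stops hard on the keeper.
- clip_b (a joint): Hinge of clip b at the lid's -x +y corner, rad; opposite corner: clip d. Axis along the lid's x through x = -60, y = +30, z = 20 mm from lid_under. A steel flap 26 mm wide, 62 mm long, points outward. 0: level; positive: outer end up. Stays where left. Snapped home it reads -0.1 to +0.09, by its keeper's height.
- clip_b_pad (a point): Place to press on clip b: on its upper face, 50 mm outward of the hinge axis and 8.2 mm above it when level (moves with the flap; its y points outward along the flap, its z out of the upper face). The flap goes on 12 mm farther out.
- toe_b (a joint): Sprung toe under the outer end of clip b: how far it is bent outward, m (6 N/mm). 0 when free, under 2 mm when hooked under the keeper's rolled edge; up to 3 mm while riding over it. Pressing it over takes 3 to 10 N at the pad, then it snaps, and about 5 mm below the riding-over point the flap stops hard on the keeper.
- clip_c (a joint): Hinge of clip c at the lid's -x -y corner, rad; opposite corner: clip a. Axis along the lid's x through x = -60, y = -30, z = 20 mm from lid_under. A steel flap 26 mm wide, 62 mm long, points outward. 0: level; positive: outer end up. Stays where left. Snapped home it reads -0.1 to +0.09, by its keeper's height.
- clip_c_pad (a point): Place to press on clip c: on its upper face, 50 mm outward of the hinge axis and 8.2 mm above it when level (moves with the flap; its y points outward along the flap, its z out of the upper face). The flap goes on 12 mm farther out.
- toe_c (a joint): Sprung toe under the outer end of clip c: how far it is bent outward, m (6 N/mm). 0 when free, under 2 mm when hooked under the keeper's rolled edge; up to 3 mm while riding over it. Pressing it over takes 3 to 10 N at the pad, then it snaps, and about 5 mm below the riding-over point the flap stops hard on the keeper.
- clip_d (a joint): Hinge of clip d at the lid's +x -y corner, rad; opposite corner: clip b. Axis along the lid's x through x = +60, y = -30, z = 20 mm from lid_under. A steel flap 26 mm wide, 62 mm long, points outward. 0: level; positive: outer end up. Stays where left. Snapped home it reads -0.1 to +0.09, by its keeper's height.
- clip_d_pad (a point): Place to press on clip d: on its upper face, 50 mm outward of the hinge axis and 8.2 mm above it when level (moves with the flap; its y points outward along the flap, its z out of the upper face). The flap goes on 12 mm farther out.
- toe_d (a joint): Sprung toe under the outer end of clip d: how far it is bent outward, m (6 N/mm). 0 when free, under 2 mm when hooked under the keeper's rolled edge; up to 3 mm while riding over it. Pressing it over takes 3 to 10 N at the pad, then it snaps, and about 5 mm below the riding-over point the flap stops hard on the keeper.
- ring_cutter: Bystander, loose: steel ring cutter, 67 mm wide, 28 mm high; origin under its centre.
- nozzle: Bystander, loose: steel piping nozzle standing up, 30 mm wide, 40 mm high; origin under its centre.
- mug: Bystander, loose: purple mug, 82 mm wide, 89 mm high; origin on its underside.

How it is judged:
By the outcome, as a careful person would: the job done as asked, in the order asked, and still so for the second after the job is handed in, with the robot touching nothing.
It also fails if it takes over 72 s, if anything falls off the work surface, if the arm or the gripper's body presses on something with over 40 N, if the wrist force passes 120 N, or if a joint passes its speed limit or range.

### The arm

A 6-joint arm with a two-finger parallel gripper is mounted at the origin on a cart in front of the work surface, level with it; the furniture and walls round the work are solid. World frame = base frame: x ahead of the robot, y to its left, z up, the work surface at z = 0. Lengths are in mm, angles in rad, forces in N, time in s.
With the tool pointing down it reaches from about 275 to 875 mm from the base axis. Payload 12.5 kg.
Tool frame: the origin (TCP) lies on the centre line of the jaws, within the pads' length; the fingertips stand 11 mm ahead of it and the grasp point (between the pads) lies 8 mm behind it (robot.tip_extent is the distance from the TCP to the fingertips, in mm); z points along the fingers, y is the line along which they close (so a half turn about z gives the same grasp; the last joint's range is limited). The gripper opens to 85 mm and grips with 20 to 120 N. Pads are 22 mm wide; open, the fingers measure 114 mm over their backs; the gripper's body (76 mm by 85 mm) begins 54 mm behind the grasp point. The pads swing forward as they close: fully open they stand 13 mm farther back than shut.
Start: joints at [1.11, 0.351, 1.652, -0, 1.139, -0.085], TCP at [201.827, 511.615, 242.29] pointing down, gripper open.
Joint ranges: [-2.75, 2.75], [-0.79, 2.1], [0.01, 2.65], [-1.57, 4.71], [0.07, 3.14], [-2.87, 2.87]. Speed limits (rad/s): [2.22, 2.22, 2.79, 3.14, 3.14, 3.14].

### API

Orientations are given as a unit quaternion [w, x, y, z].
In Python, from workcell import robot gives the robot as it stands. The module is installed in compiled form; this text tells all that it offers.
- The arm moves only by the tool jog_arm, never from a script. Its argument "targets" is a list of rows, each a list of 3 entries, a list of its own where there are three numbers: the shift along the world's x, y, z in cm, then the turn, a rotation vector about the world's x, y, z in rad, then the opening in per cent of the stroke, from 0 (shut) to 100 (fully open). In form: [[[tx, ty, tz], [rx, ry, rz], grip], ...]. A call has 1 to 20 rows; each row shifts and turns the commanded pose from where the row before left it; what a row does not reach is not made up. A row lasts 1/12 s, in which the tool goes at most 41.7 mm and 7.16 degrees, less where a joint would pass 70% of its speed; a pose out of reach is approached as far as the arm can. A call with a gripper value outside its range is refused whole. The fingers move at their own pace and stop on an object; "newtons" is the grip in N (left out, the last holds). Time passes only in rows, so rows that do not move let the fingers close. It gives the time, the measured TCP pose, the force, the opening and the grip force at its end, in the units of the state.
- robot.sense(): the state, without advancing time (a new reading comes with each control period).
- robot.grab_frame(name): name is "side" or "top" or "wrist"; returns (picture, depth): 384x512x3 uint8, red, green, blue; 384x512 float32, mm along the optical axis (not along the pixel's ray), 0 where there is no reading.
- robot.camera_params(name): a dict with "vertical_fov" (degrees; the focal length in pixels is half the picture's height over the tangent of half this angle, whatever the lens; pixels are square), "cx", "cy" (the principal point, pixels), "position" and "attitude" of the camera in the world. Camera axes: x right, y down, z forward; pixel columns grow to the right and rows downward; lengths in mm; the calibration is good to about 2 mm. A picture is of the moment at which its call begins: read the wrist's pose just before it. camera_params takes no time and is no camera call; for the wrist camera it gives the pose at the moment of the call.
- robot.close_job(): hands the job in; it is judged then, once.
The state is a dict: "time_s": time; "q": joint angles; "qd": joint speeds; "effort": joint torques, N m; "position": TCP position; "ee_rot": TCP orientation; "ft_force": force on the tool from outside, world axes, zero at the start; "torque": the same for the moment, N m; "gripper_width": opening from 0.0 (shut) to 1.0 (fully open); "grip_force": force on a finger pad.
Only numpy, scipy, OpenCV 4.12 (cv2) and the standard library are available. Lean on these libraries where they do the work, as an engineer would, in place of code of your own. Each camera call takes 0.05 s, during which the arm holds its last target. There are 200 camera calls.

## Working session

There is one attempt and no reset: what is moved stays moved. The work goes in short steps, Python scripts to look and compute and a tool call to move; the robot and the scene stay as the last step left them, time stands still between calls to the robot, and variables do not carry over. Pictures are saved under pics/ and viewed, at most 10 in all, crops included, and the job is handed in when it is done.

Besides the shell and the picture viewer there is one more tool, called after "Call:" as a command line: name --argument value ..., lists and objects as JSON in quotes. jog_arm: Moves the arm, as the interface text tells. Its arguments: {"type":"object","properties":{"targets":{"type":"array","items":{"type":"array"}},"newtons":{"type":"number"}},"required":["targets"]}

```bash
mkdir -p pics
cat > h.py <<'E'
import numpy as np, cv2
from scipy.spatial.transform import Rotation as R
from workcell import robot
def grab(n):
    c=robot.camera_params(n); im,d=robot.grab_frame(n); return c,im,d
def f(c): return 192/np.tan(np.radians(c["vertical_fov"])/2)
def rot(c):
    a=np.array(c["attitude"],float)
    return a if a.shape==(3,3) else R.from_quat(a[[1,2,3,0]]).as_matrix()
def ray(c,u,v):
    d=np.stack([(np.asarray(u,float)-c["cx"])/f(c),(np.asarray(v,float)-c["cy"])/f(c),np.ones(np.shape(u))],-1)
    return d@rot(c).T
def onplane(c,u,v,z):
    r=ray(c,u,v); p=np.array(c["position"]); t=(z-p[2])/r[...,2]; return p+t[...,None]*r
def cloud(c,d):
    v,u=np.mgrid[0:384,0:512]; return np.array(c["position"])+ray(c,u,v)*d[...,None]
def two(c1,p1,c2,p2):
    a,b=ray(c1,*p1),ray(c2,*p2);A=np.array(c1["position"]);B=np.array(c2["position"])
    s=np.linalg.lstsq(np.stack([a,-b],1),B-A,rcond=None)[0]; x,y=A+s[0]*a,B+s[1]*b
    return (x+y)/2,np.linalg.norm(x-y)
def proj(c,P):
    q=(np.asarray(P)-np.array(c["position"]))@rot(c); return q[...,:2]/q[...,2:]*f(c)+[c["cx"],c["cy"]]
E
python3 - <<'E'
from h import *
import pickle
o={}
for n in("top","side"):
    c,im,d=grab(n); o[n]=(c,im,d); print(n,c,(d>0).mean())
    cv2.imwrite(f"pics/{n}0.png",im[...,::-1])
pickle.dump(o,open("o.pkl","wb"))
print(robot.sense(), robot.tip_extent)
E
```

```text
top {'vertical_fov': 45.340655838563805, 'cx': 256.8508320103746, 'cy': 186.7778609184599, 'position': array([4.27440491e+02, 5.55947969e-01, 1.31885403e+03]), 'attitude': array([ 0.06240514, -0.70098056,  0.70874371, -0.04913458])} 0.9957733154296875
side {'vertical_fov': 57.77501626781369, 'cx': 255.20518149955083, 'cy': 192.0962512903605, 'position': array([ 435.16356481, -657.70329682,  576.79176082]), 'attitude': array([-0.45069968,  0.88495335, -0.10001435,  0.06102869])} 0.9955647786458334
{'time_s': 0.1, 'q': array([ 1.11039179e+00,  3.51162968e-01,  1.65232963e+00,  1.11917986e-05,
        1.13908469e+00, -8.45647637e-02]), 'qd': array([ 0.00038929, -0.00156164, -0.00264219, -0.00114246,  0.00013663,
       -0.00115937]), 'effort': array([ 6.55483436e-04, -5.06836510e+01, -2.91878718e+01, -1.59594929e-04,
        2.67920179e-03, -1.55848539e-05]), 'position': array([201.71590145, 511.38640374, 241.83444383]), 'ee_rot': array([-1.37389005e-04,  1.86818087e-01,  9.82394402e-01, -4.72786332e-04]), 'ft_force': array([-0.09130902, -0.53198567,  0.98563714]), 'torque': array([ 0.04354386, -0.01137575,  0.00911093]), 'grip_force': 0.0, 'gripper_width': 0.9988903064400958} 11.0
```

View pics/top0.png

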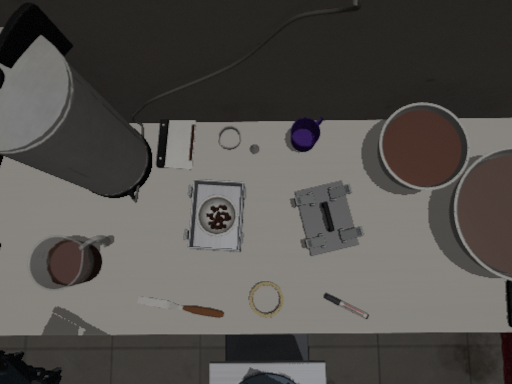

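View pics/side0.png

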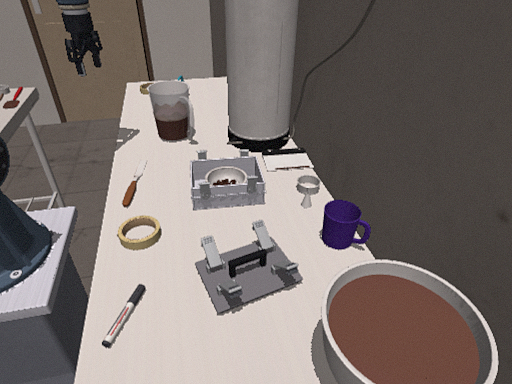

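The top view shows the box (rim centred at about px 217,216, keepers at its corners) and the lid (black bar at about px 327,217), with the ring cutter (230,138), nozzle (254,149) and mug (305,135) beyond. In the side view the box is at about (227,183) and the lid's bar at about (248,262), with its four clips up.

Run:
```python
from h import *
import pickle
o=pickle.load(open("o.pkl","rb"))
def rect(P,name):
    r=cv2.minAreaRect(P.astype(np.float32)); print(name,np.round(r[0],1),np.round(r[1],1),round(r[2],1),len(P))
hc={}
for n,(u0,v0,w) in {"top":(327,217,22),"side":(248,262,24)}.items():
    c,im,d=o[n]; m=np.zeros((384,512),np.uint8); s=np.s_[v0-w:v0+w,u0-w:u0+w]
    m[s]=(im[s].max(-1)<30)*255
    k,l,st,ce=cv2.connectedComponentsWithStats(m); i=1+st[1:,4].argmax(); ys,xs=np.where(l==i)
    r=cv2.minAreaRect(np.stack([xs,ys],1).astype(np.float32)); print(n,"bar px",ce[i],st[i],r)
    hc[n]=ce[i]; P=cloud(c,d)[l==i]; print(" depth pts med",np.median(P,0), "z90",np.percentile(P[:,2],90)); rect(P[:,:2],"bar")
p,e=two(o["top"][0],hc["top"],o["side"][0],hc["side"]); print("bar 2view",p,e)
c,im,d=o["top"]; P=cloud(c,d)
for n,(u0,v0,w),zl in (("rim",(217,216,45),(60,77)),("keepers",(217,216,45),(82,100)),("plate",(327,217,48),(8,24)),("clipsup",(327,217,48),(62,110)),("lidmid",(327,217,48),(48,62))):
    s=np.s_[v0-w:v0+w,u0-w:u0+w]; Q=P[s].reshape(-1,3); Q=Q[(Q[:,2]>zl[0])&(Q[:,2]<zl[1])]
    if len(Q)>3: rect(Q[:,:2],n); print("  z",np.median(Q[:,2]))
s=P[160:275,150:290].reshape(-1,3); print("zbox hist",np.histogram(s[:,2],np.arange(-20,120,10)))
s=P[175:262,285:370].reshape(-1,3); print("zlid hist",np.histogram(s[:,2],np.arange(-20,120,10)))
for n,(u0,v0,w) in {"top":(272,217,110),"side":(240,225,110)}.items():
    cv2.imwrite(f"pics/{n}c.png",cv2.resize(o[n][1][v0-w+30:v0+w-30,u0-w:u0+w,::-1],None,fx=3.6,fy=3.6,interpolation=cv2.INTER_CUBIC))
```

```text
top bar px [327.32876712 215.85616438] [321 202  13  30 146] ((327.2781982421875, 216.42208862304688), (29.00447654724121, 5.931858062744141), 74.35775756835938)
 depth pts med [ 544.80704927 -169.5421421    57.16079095] z90 60.48466635489092
bar [ 482.5 -106. ] [ 70.7 229.2] 44.5 146
side bar px [246.53612167 261.99619772] [229 250  37  28 263] ((247.20912170410156, 262.7066345214844), (15.867010116577148, 41.467037200927734), 69.86369323730469)
 depth pts med [ 535.40142409 -179.73531165   51.7009625 ] z90 57.76764312336595
bar [ 475.3 -400.2] [516.2  72.5] 73.1 263
bar 2view [ 544.85324339 -171.62495243   37.92535402] 4.435958293693737
rim [552.8 136.5] [143.9 190.2] 85.9 430
  z 69.58025130395856
keepers [552.2 137.1] [158.1 146.5] 86.0 133
  z 91.07047060917739
plate [ 533.9 -165.4] [232.7 225.7] 2.1 2344
  z 15.919924139391583
clipsup [ 545.7 -169.9] [145.6 157.6] 12.8 242
  z 67.90244873127529
lidmid [ 545.2 -167.5] [145.7 153.3] 12.7 469
  z 56.06203804770075
zbox hist (array([   0, 6356, 7337,  457,  517,  232,  320,  247,  246,  189,   58,
         76,    1]), array([-20, -10,   0,  10,  20,  30,  40,  50,  60,  70,  80,  90, 100,
       110]))
zlid hist (array([   0, 2303, 1690, 2164,  162,  187,  198,  367,  228,   66,    0,
          0,    0]), array([-20, -10,   0,  10,  20,  30,  40,  50,  60,  70,  80,  90, 100,
       110]))
```

View pics/topc.png

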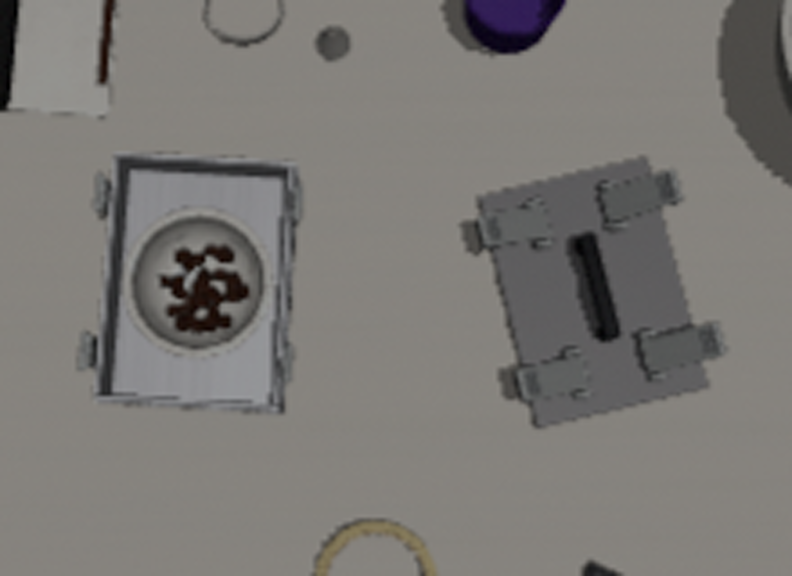

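View pics/sidec.png

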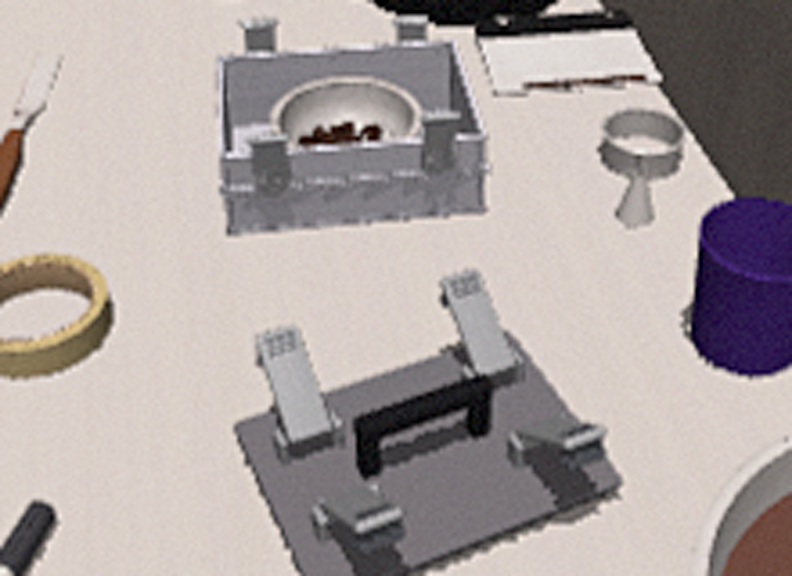

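The top crop shows the box centred near (197,285) and yawed a few degrees, and the lid bar at (595,287) running from (583,240) to (607,335). The side crop shows all four clips raised by about 0.6–0.7 rad, and nothing between the box and the lid. I'll move in, looking with the wrist camera on the way.

Call:
jog_arm --targets '[[[1.0, -2.2, 0.4], [0, 0, -0.12], 100], [[1.0, -2.2, 0.4], [0, 0, -0.12], 100], [[1.0, -2.2, 0.4], [0, 0, -0.12], 100], [[1.0, -2.2, 0.4], [0, 0, -0.12], 100], [[1.0, -2.2, 0.4], [0, 0, -0.12], 100], [[1.0, -2.2, 0.4], [0, 0, -0.12], 100], [[1.0, -2.2, 0.4], [0, 0, -0.12], 100], [[1.0, -2.2, 0.4], [0, 0, -0.12], 100], [[1.0, -2.2, 0.4], [0, 0, -0.12], 100], [[1.0, -2.2, 0.4], [0, 0, -0.12], 100], [[1.0, -2.2, 0.4], [0, 0, -0.12], 100], [[1.0, -2.2, 0.4], [0, 0, -0.12], 100], [[1.0, -2.2, 0.4], [0, 0, -0.12], 100], [[1.0, -2.2, 0.4], [0, 0, -0.12], 100], [[1.0, -2.2, 0.4], [0, 0, -0.12], 100], [[1.0, -2.2, 0.4], [0, 0, -0.12], 100], [[1.0, -2.2, 0.4], [0, 0, -0.12], 100], [[1.0, -2.2, 0.4], [0, 0, -0.12], 100], [[1.0, -2.2, 0.4], [0, 0, -0.12], 100], [[0, 0, 0], [0, 0, 0], 100]]'

```text
time_s: 1.77
position: [393.1, 91.1, 318.8]
ee_rot: [0.0, 0.972, 0.236, 0.0]
ft_force: [-1.1, -0.0, 0.2]
gripper_width: 1.004
grip_force: 0.0
```

Run:
```python
from h import *
c=robot.camera_params("wrist"); s=robot.sense()
M=R.from_quat(s["ee_rot"][[1,2,3,0]]).as_matrix()
print(s["position"],M.round(3),s["q"].round(2)); print(c["vertical_fov"],"cam in tool",(M.T@(c["position"]-s["position"])).round(1)); print((M.T@rot(c)).round(3))
print("box px",proj(c,[552.5,136.5,70]),"lid px",proj(c,[545,-170,20]))
```

```text
[393.09228186  91.09533812 318.75136911] [[ 0.889  0.458  0.001]
 [ 0.458 -0.889 -0.001]
 [ 0.001  0.001 -1.   ]] [ 0.11 -0.01  1.89 -0.    1.26  1.21]
67.21914883569927 cam in tool [  72.3   -1.6 -131.7]
[[ 0.002 -0.96  -0.281]
 [ 1.     0.002  0.001]
 [-0.001 -0.281  0.96 ]]
box px [281.81023319  32.33053124] lid px [456.28863748 152.38857422]
```

Call:
jog_arm --targets '[[[2.7, -1.5, 0], [0, 0, -0.04], 100], [[2.7, -1.5, 0], [0, 0, -0.04], 100], [[2.7, -1.5, 0], [0, 0, -0.04], 100], [[2.7, -1.5, 0], [0, 0, -0.04], 100], [[2.7, -1.5, 0], [0, 0, -0.04], 100], [[2.7, -1.5, 0], [0, 0, -0.04], 100], [[2.7, -1.5, 0], [0, 0, -0.01], 100], [[0, 0, 0], [0, 0, 0], 100], [[0, 0, 0], [0, 0, 0], 100]]'

```text
time_s: 2.52
position: [581.1, -11.6, 317.1]
ee_rot: [-0.0, 0.993, 0.118, -0.001]
ft_force: [-0.4, 0.3, -0.4]
gripper_width: 1.001
grip_force: 0.0
```

Run:
```python
from h import *
import pickle
c,im,d=grab("wrist"); pickle.dump((c,im,d),open("w1.pkl","wb")); s=robot.sense(); print(s["position"],s["q"].round(2))
cv2.imwrite("pics/w1.png",cv2.resize(im[...,::-1],(800,600)))
print((proj(c,[[552.5,136.5,70],[545,-170,58]])*800/512).round())
P=cloud(c,d)
def rect(Q,n):
    r=cv2.minAreaRect(Q[:,:2].astype(np.float32)); print(n,np.round(r[0],1),np.round(r[1],1),round(r[2],1),len(Q),"z",np.median(Q[:,2]).round(1))
def sel(x,y,w,z): return P[(abs(P[...,0]-x)<w)&(abs(P[...,1]-y)<w)&(P[...,2]>z[0])&(P[...,2]<z[1])]
rect(sel(552,137,130,(63,76)),"rim"); rect(sel(552,137,130,(84,100)),"keep")
for sx in(-1,1):
    for sy in(-1,1):
        Q=sel(552+60*sx-5*sy,137+76*sy-4*sx,22,(80,110)); print(" keeper",sx,sy,Q.mean(0).round(1) if len(Q) else 0,np.percentile(Q[:,2],[90,98]).round(1) if len(Q) else 0,len(Q))
rect(sel(545,-170,130,(9,22)),"plate"); 
Q=sel(545,-170,50,(52,64)); 
m=(im.max(-1)<40)&(abs(P[...,0]-545)<60)&(abs(P[...,1]+170)<40)&(P[...,2]>50)&(P[...,2]<66); rect(P[m],"bar")
rect(sel(545,-170,120,(62,100)),"cliptips")
```

```text
[580.45910157 -11.03085828 317.53150133] [-0.1   0.34  1.47  0.    1.33  1.23]
[[219. 254.]
 [555. 338.]]
rim [551.3 136.3] [146.4 190.2] 86.1 2088 z 69.4
keep [551.5 136.4] [158.1 149.2] 86.2 690 z 89.3
 keeper -1 -1 [488.1  65.7  87.2] [88.6 89.5] 114
 keeper -1 1 [496.8 213.   91.2] [95.8 96.5] 232
 keeper 1 -1 [607.7  57.4  94.4] [95.8 96.7] 147
 keeper 1 1 [616.  205.5  86.5] [89.  89.5] 221
plate [ 544.8 -171.2] [188.3 138.1] 12.8 6514 z 16.0
bar [ 537.9 -171.7] [61.1 11.9] 12.4 54 z 54.9
cliptips [ 544.7 -169.8] [145.7 156.3] 12.9 924 z 67.6
```

View pics/w1.png

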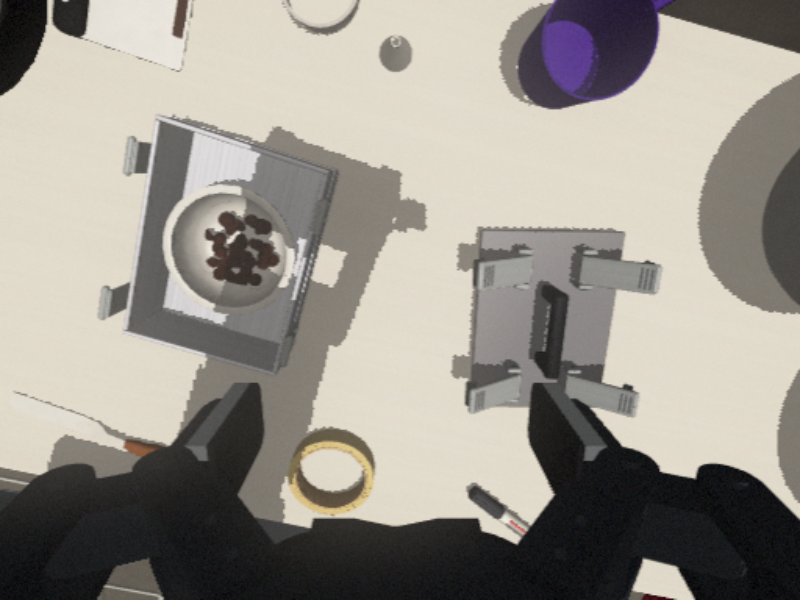

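The picture shows the box at the left, with its rim centre near (228,245), and the lid at the right: plate centred near (548,317), bar from (545,285) to (553,375), clips up. The depth rectangle of the plate, 188.3 x 138.1 mm at z = 16, matches the given sizes. The rim reads 69.4 mm against 70.

Call:
jog_arm --targets '[[[-0.45, -2.0, -2.0], [0, 0, -0.013], 60], [[-0.45, -2.0, -2.0], [0, 0, 0], 60], [[-0.45, -2.0, -2.0], [0, 0, 0], 60], [[-0.45, -2.0, -2.0], [0, 0, 0], 60], [[-0.45, -2.0, -2.0], [0, 0, 0], 60], [[-0.45, -2.0, -2.0], [0, 0, 0], 60], [[-0.45, -2.0, -2.0], [0, 0, 0], 60], [[-0.45, -2.0, -2.0], [0, 0, 0], 60], [[0, 0, -1.0], [0, 0, 0], 60], [[0, 0, 0], [0, 0, 0], 60], [[0, 0, 0], [0, 0, 0], 60]]'

```text
time_s: 3.48
position: [544.7, -170.3, 148.7]
ee_rot: [-0.0, 0.994, 0.112, -0.0]
ft_force: [-0.0, 1.3, 0.8]
gripper_width: 0.597
grip_force: 0.0
```

Run:
```python
from h import *
s=robot.sense(); M=R.from_quat(s["ee_rot"][[1,2,3,0]]).as_matrix(); print(s["position"],np.degrees(np.arctan2(M[1,0],M[0,0])),M[:,2])
c,im,d=grab("wrist"); P=cloud(c,d)
m=(im.max(-1)<60)&(P[...,2]>50)&(P[...,2]<64)&(abs(P[...,0]-545)<60)&(abs(P[...,1]+171)<30); Q=P[m]
r=cv2.minAreaRect(Q[:,:2].astype(np.float32)); print(np.round(r[0],1),np.round(r[1],1),r[2],len(Q),np.median(Q[:,2]))
cv2.imwrite("pics/w2.png",im[...,::-1])
```

```text
[ 544.69715271 -170.31023311  148.74986412] 12.805721727985976 [-1.72591688e-04  3.56126864e-04 -9.99999922e-01]
[ 545.6 -171.9] [82.  13.1] 12.700481414794922 1458 57.55516765167491
```

View pics/w2.png

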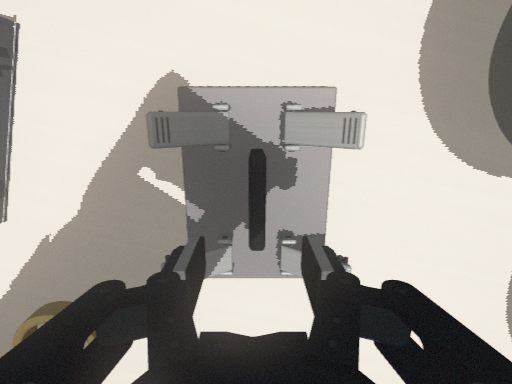

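The bar lies square between the fingers, from (257,150) to (257,250). Bar top measured at z = 57.6, so I go down to TCP z = 45 and grip.

Call:
jog_arm --targets '[[[0.05, -0.12, -1.4], [0, 0, 0], 60], [[0, 0, -1.5], [0, 0, 0], 60], [[0, 0, -1.5], [0, 0, 0], 60], [[0, 0, -1.5], [0, 0, 0], 60], [[0, 0, -1.5], [0, 0, 0], 60], [[0, 0, -1.5], [0, 0, 0], 60], [[0, 0, -1.5], [0, 0, 0], 60], [[0, 0, 0], [0, 0, 0], 60], [[0, 0, 0], [0, 0, 0], 0], [[0, 0, 0], [0, 0, 0], 0], [[0, 0, 0], [0, 0, 0], 0], [[0, 0, 0], [0, 0, 0], 0], [[0, 0, 0], [0, 0, 0], 0], [[0, 0, 0], [0, 0, 0], 0], [[0, 0, 0], [0, 0, 0], 0], [[0, 0, 0], [0, 0, 0], 0]]' --newtons 60

```text
time_s: 4.87
position: [546.2, -172.6, 45.9]
ee_rot: [0.0, 0.994, 0.111, 0.001]
ft_force: [-0.0, 2.4, 6.6]
gripper_width: 0.15
grip_force: 58.9
```

Call:
jog_arm --targets '[[[0, 0, 1.0], [0, 0, 0], 0], [[0, 0, 2.0], [0, 0, 0], 0], [[0, 0, 2.5], [0, 0, 0], 0], [[0, 0, 2.5], [0, 0, 0], 0], [[0, 0, 2.5], [0, 0, 0], 0], [[0, 0, 2.5], [0, 0, 0], 0], [[0, 0, 2.0], [0, 0, 0], 0], [[0.05, 1.2, 0], [0, 0, -0.0224], 0], [[0.05, 2.4, 0], [0, 0, -0.0224], 0], [[0.05, 2.6, 0], [0, 0, -0.0224], 0], [[0.05, 2.6, 0], [0, 0, -0.0224], 0], [[0.05, 2.6, 0], [0, 0, -0.0224], 0], [[0.05, 2.6, 0], [0, 0, -0.0224], 0], [[0.05, 2.6, 0], [0, 0, -0.0224], 0], [[0.05, 2.6, 0], [0, 0, -0.0224], 0], [[0.05, 2.6, 0], [0, 0, -0.0224], 0], [[0.05, 2.6, 0], [0, 0, -0.0224], 0], [[0.05, 2.6, 0], [0, 0, -0.0224], 0], [[0.05, 2.4, 0], [0, 0, -0.0224], 0], [[0, 1.4, 0], [0, 0, -0.0224], 0]]'

```text
time_s: 6.53
position: [550.7, 137.6, 194.9]
ee_rot: [-0.0, 0.999, -0.034, -0.0]
ft_force: [0.7, -1.2, -6.9]
gripper_width: 0.145
grip_force: 59.5
```

Call:
jog_arm --targets '[[[0, 0.5, -1.5], [0, 0, 0], 0], [[0, 0, -1.0], [0, 0, 0], 0], [[0, 0, -0.5], [0, 0, 0], 0], [[0, 0, 0], [0, 0, 0], 0], [[0, 0, 0], [0, 0, 0], 0], [[0, 0, 0], [0, 0, 0], 0]]'

```text
time_s: 7.03
position: [551.6, 139.9, 164.9]
ee_rot: [-0.0, 0.999, -0.035, 0.0]
ft_force: [-0.2, -0.3, -5.7]
gripper_width: 0.147
grip_force: 59.4
```

Run:
```python
from h import *
import pickle
s=robot.sense(); M=R.from_quat(s["ee_rot"][[1,2,3,0]]).as_matrix(); t=s["position"]; print(t,np.degrees(np.arctan2(M[1,0],M[0,0])),M[:,2],s["grip_force"])
c,im,d=grab("wrist"); P=cloud(c,d); pickle.dump((c,im,d,s),open("w3.pkl","wb"))
z=t[2]-46+10+6   # expected plate top
print("expected plate top",z)
A=P[(abs(P[...,0]-t[0])<115)&(abs(P[...,1]-t[1])<90)]
print(np.histogram(A[:,2],np.arange(50,200,6)))
def rect(Q,n):
    if len(Q)<5: return
    r=cv2.minAreaRect(Q[:,:2].astype(np.float32)); print(n,np.round(r[0],1),np.round(r[1],1),round(r[2],1),len(Q),"z",np.median(Q[:,2]).round(1))
pl=A[(abs(A[:,2]-z)<4)]; rect(pl,"plate")
T=(pl-t)@M; print("plate in tool: x max",np.percentile(T[:,0],[99,99.8]),"y",np.percentile(T[:,1],[.3,1,99,99.7]))
# plane tilt
co=np.linalg.lstsq(np.c_[pl[:,:2]-t[:2],np.ones(len(pl))],pl[:,2],rcond=None)[0]; print("tilt",co)
rect(A[(A[:,2]>63)&(A[:,2]<76)],"rim")
cv2.imwrite("pics/w3.png",im[...,::-1])
```

```text
[551.61848782 139.89818128 164.88524533] -3.960442510943479 [ 6.03290414e-04  5.52406029e-05 -9.99999816e-01] 59.44257974624634
expected plate top 134.8852453263334
(array([    0,     0,     0,     0,     0,     0,     0,     0,     0,
           0,     0,     0,     0,  2496, 31357,   109,   336,  2614,
        2598,  2995,  4758,  6956,  4643,  3329]), array([ 50,  56,  62,  68,  74,  80,  86,  92,  98, 104, 110, 116, 122,
       128, 134, 140, 146, 152, 158, 164, 170, 176, 182, 188, 194]))
plate [561.4 141.3] [137.9 164. ] 86.1 33831 z 134.9
plate in tool: x max [90.94160599 91.51728491] y [-69.83037139 -68.78608836  64.96396308  66.07091592]
tilt [2.95389146e-04 1.09138699e-03 1.34918242e+02]
```

View pics/w3.png

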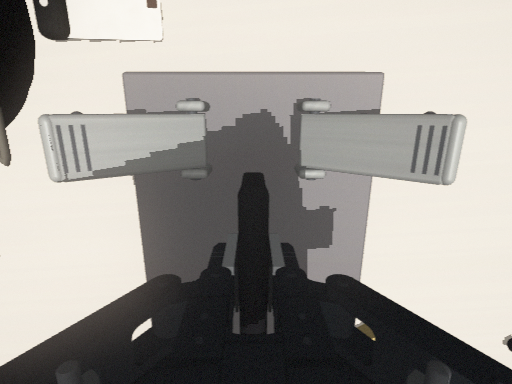

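The lid hangs level in the grip (plate top at z = 134.9, tilt about 0.001), with its far edge at row 72 and its clips still up. In the same camera the lid centre is at about (549.8,142.0) and the box at (551.4,136.4). I'll shift by (+1.6,-5.6) mm and lower to just above the rim.

Call:
jog_arm --targets '[[[0.08, -0.28, -0.5], [0, 0, 0], 0], [[0.08, -0.28, -1.0], [0, 0, 0], 0], [[0, 0, -1.0], [0, 0, 0], 0], [[0, 0, -1.0], [0, 0, 0], 0], [[0, 0, -0.8], [0, 0, 0], 0], [[0, 0, 0], [0, 0, 0], 0], [[0, 0, 0], [0, 0, 0], 0], [[0, 0, 0], [0, 0, 0], 0]]'

```text
time_s: 7.75
position: [553.2, 134.9, 121.5]
ee_rot: [-0.0, 0.999, -0.034, 0.0]
ft_force: [0.1, -0.8, -5.2]
gripper_width: 0.148
grip_force: 59.5
```

Run:
```python
from h import *
s=robot.sense(); t=s["position"]; print(t,s["ft_force"],s["torque"])
c,im,d=grab("side"); 
u,v=proj(c,[551,136,85]).astype(int); print(u,v)
cv2.imwrite("pics/s3.png",cv2.resize(im[v-60:v+50,u-70:u+70,::-1],None,fx=5,fy=5,interpolation=cv2.INTER_CUBIC))
```

```text
[553.15092299 134.93208129 121.4773537 ] [ 0.14728582 -0.80956827 -5.20750732] [ 0.02867015 -0.02916933 -0.09715188]
225 165
```

View pics/s3.png

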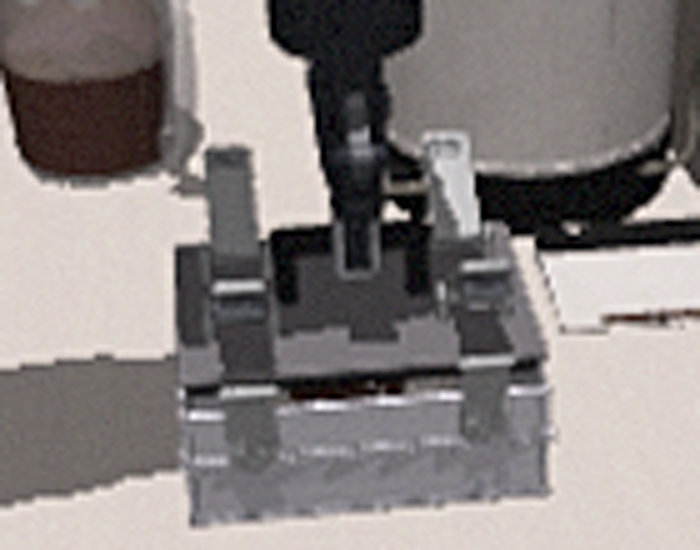

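The lid hovers above the rim (front rim edge at row ~405, plate edge at row ~372), square with the box and centred over it between (185,360) and (545,350). I'll lower it slowly and feel for contact.

Call:
jog_arm --targets '[[[0, 0, -0.2], [0, 0, 0], 0], [[0, 0, -0.2], [0, 0, 0], 0], [[0, 0, -0.2], [0, 0, 0], 0], [[0, 0, -0.2], [0, 0, 0], 0], [[0, 0, 0], [0, 0, 0], 0]]'

```text
time_s: 8.22
position: [552.7, 134.8, 112.9]
ee_rot: [0.0, 0.999, -0.034, -0.0]
ft_force: [-0.3, 0.7, -6.2]
gripper_width: 0.151
grip_force: 59.5
```

Call:
jog_arm --targets '[[[0, 0, -0.1], [0, 0, 0], 0], [[0, 0, -0.1], [0, 0, 0], 0], [[0, 0, -0.1], [0, 0, 0], 0], [[0, 0, 0], [0, 0, 0], 0]]'

```text
time_s: 8.55
position: [552.8, 134.8, 110.1]
ee_rot: [0.0, 0.999, -0.034, -0.0]
ft_force: [-0.2, 0.2, -6.2]
gripper_width: 0.154
grip_force: 59.5
```

Call:
jog_arm --targets '[[[0, 0, -0.1], [0, 0, 0], 0], [[0, 0, -0.1], [0, 0, 0], 0], [[0, 0, -0.1], [0, 0, 0], 0], [[0, 0, 0], [0, 0, 0], 0]]'

```text
time_s: 8.88
position: [552.8, 134.8, 107.1]
ee_rot: [0.0, 0.999, -0.034, -0.0]
ft_force: [-0.3, -0.6, -7.2]
gripper_width: 0.152
grip_force: 59.5
```

Call:
jog_arm --targets '[[[0, 0, -0.1], [0, 0, 0], 0], [[0, 0, 0], [0, 0, 0], 0]]'

```text
time_s: 9.05
position: [552.9, 134.8, 106.2]
ee_rot: [0.0, 0.999, -0.034, -0.0]
ft_force: [0.1, -0.5, -5.4]
gripper_width: 0.151
grip_force: 59.5
```

Call:
jog_arm --targets '[[[0, 0, -0.05], [0, 0, 0], 0], [[0, 0, -0.05], [0, 0, 0], 0], [[0, 0, 0], [0, 0, 0], 0]]'

```text
time_s: 9.3
position: [553.0, 134.8, 106.0]
ee_rot: [-0.0, 0.999, -0.034, 0.0]
ft_force: [-4.6, -0.9, 3.7]
gripper_width: 0.15
grip_force: 60.8
```

Call:
jog_arm --targets '[[[0, 0, 0], [0, 0, 0], 50], [[0, 0, 0], [0, 0, 0], 50], [[0, 0, 0], [0, 0, 0], 50], [[0, 0, 0], [0, 0, 0], 50], [[0, 0, 0], [0, 0, 0], 50], [[0, 0, 1.0], [0, 0, 0], 50], [[0, 0, 2.0], [0, 0, 0], 50], [[0, 0, 2.5], [0, 0, 0], 50], [[0, 0, 2.5], [0, 0, 0], 50], [[0, 0, 2.5], [0, 0, 0], 50], [[0, 0, 2.5], [0, 0, 0], 50], [[-0.5, 0, 2.0], [0, 0, 0], 50], [[-1.5, 0, 1.0], [0, 0, 0], 50], [[-2.0, 0, 0], [0, 0, 0], 0], [[-1.0, 0, 0], [0, 0, 0], 0], [[0, 0, 0], [0, 0, 0], 0], [[0, 0, 0], [0, 0, 0], 0], [[0, 0, 0], [0, 0, 0], 0]]'

```text
time_s: 10.8
position: [503.5, 134.8, 265.2]
ee_rot: [0.0, 0.999, -0.034, 0.0]
ft_force: [0.6, -0.4, 0.7]
gripper_width: 0.001
grip_force: 0.0
```

Run:
```python
from h import *
import pickle
s=robot.sense(); M=R.from_quat(s["ee_rot"][[1,2,3,0]]).as_matrix(); t=s["position"]; print(t,s["q"].round(2),s["gripper_width"])
c,im,d=grab("wrist"); P=cloud(c,d); pickle.dump((c,im,d,s),open("w4.pkl","wb"))
A=P[(abs(P[...,0]-551)<115)&(abs(P[...,1]-137)<100)]
print(np.histogram(A[:,2],np.arange(50,160,6)))
pl=A[abs(A[:,2]-76)<4]; r=cv2.minAreaRect(pl[:,:2].astype(np.float32)); print("plate",r)
co=np.linalg.lstsq(np.c_[pl[:,:2]-[551,136],np.ones(len(pl))],pl[:,2],rcond=None)[0]; print("tilt",co)
ct=np.array([551.5,136.4]); th=np.radians(-3.9); ex=np.array([np.cos(th),np.sin(th)]); ey=np.array([-ex[1],ex[0]])
L=np.c_[(A[:,:2]-ct)@ex,(A[:,:2]-ct)@ey,A[:,2]]
for sx in(-1,1):
  for sy in(-1,1):
    Q=L[(abs(L[:,0]-60*sx)<14)&(L[:,1]*sy>30)&(L[:,1]*sy<85)&(L[:,2]>96)]
    if len(Q)<10: print(sx,sy,len(Q)); continue
    k=np.polyfit(Q[:,1]*sy,Q[:,2],1); print(sx,sy,len(Q),"x",np.percentile(Q[:,0],[2,98]).round(1),"y",np.percentile(Q[:,1]*sy,[2,98]).round(1),"z",np.percentile(Q[:,2],[2,98]).round(1),"angle",np.arctan(k[0]).round(3))
cv2.imwrite("pics/w4.png",im[...,::-1])
```

```text
[503.54335118 134.80717666 265.23623688] [ 0.17  0.27  1.7  -0.    1.17  1.81] 0.0007652435943531894
(array([    0,     3,     9,   126, 15760,    77,   193,  1065,   995,
        1028,  1341,  2325,  1272,  1017,    51,     0,     0,     0]), array([ 50,  56,  62,  68,  74,  80,  86,  92,  98, 104, 110, 116, 122,
       128, 134, 140, 146, 152, 158]))
plate ((551.2694091796875, 136.62728881835938), (144.77098083496094, 186.8323516845703), 86.22645568847656)
tilt [ 1.14067913e-03 -2.23424468e-04  7.60822503e+01]
-1 -1 3096 x [-71.2 -46.5] y [30.7 73.9] z [102.3 331.4] angle -1.377
-1 1 2570 x [-71.7 -46.5] y [30.3 77.8] z [100.2 331.5] angle -1.358
1 -1 1784 x [47.  71.9] y [31.3 73.6] z [102.1 134.2] angle 0.658
1 1 1934 x [46.8 71.7] y [31.1 78.6] z [100.  129.9] angle 0.565
```

View pics/w4.png

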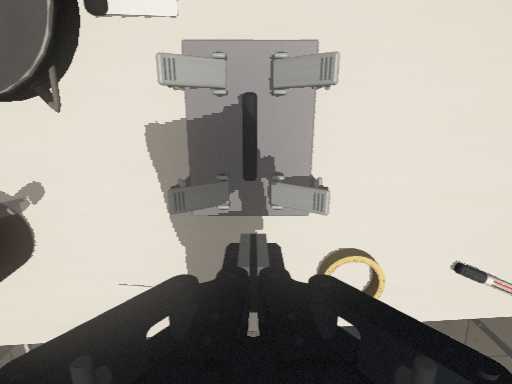

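The lid sits flat: plate top at z = 76.1 with 0.001 tilt, and its centre agrees with the box within 0.5 mm. The four clips are still up at about 0.6 rad, seen at (190,70), (305,70), (200,195) and (300,197). I'll start with the near right clip (-x,-y) and check the clearance to the urn at the same time.

Run:
```python
from h import *
import pickle
o=pickle.load(open("o.pkl","rb")); 
for n in("top","side"):
    c,im,d=o[n]; P=cloud(c,d).reshape(-1,3); P=P[(P[:,2]>110)&(P[:,2]<500)&(P[:,0]>350)&(P[:,0]<900)&(P[:,1]>150)&(P[:,1]<600)]
    for q in((617,205),(497,214)):
        D=np.hypot(P[:,0]-q[0],P[:,1]-q[1]); i=D.argsort()[:20]; print(n,q,D[i[[0,10]]],P[i[5]].round())
```

```text
top (617, 205) [148.5705647  149.14618801] [676. 342. 159.]
top (497, 214) [209.52998066 210.38330379] [635. 372. 197.]
side (617, 205) [141.82442229 143.25858431] [679. 334. 424.]
side (497, 214) [202.28704604 205.10409017] [632. 367. 415.]
```

Call:
jog_arm --targets '[[[-0.4, -1.8, -1.5], [0, 0, 0], 0], [[-0.4, -1.8, -2.0], [0, 0, 0], 0], [[-0.4, -1.8, -2.0], [0, 0, 0], 0], [[-0.4, -1.7, -2.0], [0, 0, 0], 0], [[0, 0, -2.0], [0, 0, 0], 0], [[0, 0, -1.5], [0, 0, 0], 0], [[0, 0, 0], [0, 0, 0], 0], [[0, 0, 0], [0, 0, 0], 0]]'

```text
time_s: 11.52
position: [487.1, 63.7, 154.9]
ee_rot: [0.0, 0.999, -0.034, -0.001]
ft_force: [0.7, 1.0, 0.0]
gripper_width: -0.002
grip_force: 0.0
```

Call:
jog_arm --targets '[[[0, 0, -0.3], [0, 0, 0], 0], [[0, 0, -0.3], [0, 0, 0], 0], [[0, 0, -0.3], [0, 0, 0], 0], [[0, 0, -0.3], [0, 0, 0], 0], [[0, 0, -0.3], [0, 0, 0], 0], [[0, 0, -0.3], [0, 0, 0], 0], [[0, 0, -0.3], [0, 0, 0], 0], [[0, 0, -0.3], [0, 0, 0], 0], [[0, 0, -0.3], [0, 0, 0], 0], [[0, 0, -0.3], [0, 0, 0], 0]]'

```text
time_s: 12.35
position: [486.9, 63.8, 124.9]
ee_rot: [-0.0, 0.999, -0.034, -0.0]
ft_force: [0.7, -0.9, 0.7]
gripper_width: 0.002
grip_force: 0.2
```

Call:
jog_arm --targets '[[[0, 0, -0.15], [0, 0, 0], 0], [[0, 0, -0.15], [0, 0, 0], 0], [[0, 0, -0.15], [0, 0, 0], 0], [[0, 0, -0.15], [0, 0, 0], 0]]'

```text
time_s: 12.68
position: [487.0, 63.8, 119.2]
ee_rot: [-0.0, 0.999, -0.034, 0.0]
ft_force: [1.0, -0.2, 1.4]
gripper_width: 0.007
grip_force: 0.2
```

Call:
jog_arm --targets '[[[0, 0, -0.1], [0, 0, 0], 0], [[0, 0, -0.1], [0, 0, 0], 0]]'

```text
time_s: 12.85
position: [486.9, 63.8, 117.2]
ee_rot: [0.0, 0.999, -0.034, 0.0]
ft_force: [-0.0, -0.6, 1.4]
gripper_width: 0.001
grip_force: 0.2
```

Call:
jog_arm --targets '[[[0, 0, -0.1], [0, 0, 0], 0]]'

```text
time_s: 12.93
position: [486.9, 63.8, 116.2]
ee_rot: [-0.0, 0.999, -0.034, 0.0]
ft_force: [-0.6, 0.2, -0.4]
gripper_width: 0.001
grip_force: 0.2
```

Call:
jog_arm --targets '[[[0, 0, -0.1], [0, 0, 0], 0]]'

```text
time_s: 13.02
position: [487.0, 63.8, 115.3]
ee_rot: [-0.0, 0.999, -0.034, 0.0]
ft_force: [-0.3, -1.4, 1.6]
gripper_width: -0.002
grip_force: 1.0
```

Call:
jog_arm --targets '[[[0, 0, -0.1], [0, 0, 0], 0]]'

```text
time_s: 13.1
position: [487.1, 63.7, 114.4]
ee_rot: [0.0, 0.999, -0.034, 0.0]
ft_force: [-1.8, -3.5, 7.3]
gripper_width: -0.003
grip_force: 3.6
```

Call:
jog_arm --targets '[[[0, 0, -0.1], [0, 0, 0], 0]]'

```text
time_s: 13.18
position: [487.1, 63.5, 113.7]
ee_rot: [0.0, 0.999, -0.034, 0.0]
ft_force: [-3.4, -4.1, 11.1]
gripper_width: -0.0
grip_force: 5.6
```

Call:
jog_arm --targets '[[[0, 0, -0.1], [0, 0, 0], 0]]'

```text
time_s: 13.27
position: [487.2, 63.4, 112.9]
ee_rot: [0.0, 0.999, -0.034, 0.0]
ft_force: [-4.3, -7.4, 14.8]
gripper_width: 0.001
grip_force: 6.9
```

The force is climbing with a short lever, so I'll lift slightly, shift farther out along the flap, and press there.

Call:
jog_arm --targets '[[[0, 0, 0.5], [0, 0, 0], 0], [[-0.05, -0.6, 0.1], [0, 0, 0], 0], [[0, 0, 0], [0, 0, 0], 0]]'

```text
time_s: 13.52
position: [486.5, 57.2, 118.5]
ee_rot: [-0.0, 0.999, -0.034, 0.0]
ft_force: [-0.1, -0.3, 0.6]
gripper_width: 0.0
grip_force: 0.0
```

Call:
jog_arm --targets '[[[0, 0, -0.15], [0, 0, 0], 0], [[0, 0, -0.15], [0, 0, 0], 0], [[0, 0, 0], [0, 0, 0], 0]]'

```text
time_s: 13.77
position: [486.3, 57.8, 114.9]
ee_rot: [0.0, 0.999, -0.034, -0.0]
ft_force: [0.8, 0.3, 0.3]
gripper_width: -0.0
grip_force: 0.1
```

Call:
jog_arm --targets '[[[0, 0, -0.1], [0, 0, 0], 0], [[0, 0, 0], [0, 0, 0], 0]]'

```text
time_s: 13.93
position: [486.4, 57.7, 114.2]
ee_rot: [0.0, 0.999, -0.034, -0.0]
ft_force: [-0.1, -1.6, 1.5]
gripper_width: 0.001
grip_force: 1.0
```

Call:
jog_arm --targets '[[[0, 0, -0.1], [0, 0, 0], 0]]'

```text
time_s: 14.02
position: [486.5, 57.7, 113.4]
ee_rot: [0.0, 0.999, -0.034, 0.0]
ft_force: [-2.1, -3.0, 6.7]
gripper_width: -0.002
grip_force: 2.9
```

Call:
jog_arm --targets '[[[0, 0, -0.1], [0, 0, 0], 0]]'

```text
time_s: 14.1
position: [486.5, 57.6, 112.5]
ee_rot: [0.0, 0.999, -0.034, 0.0]
ft_force: [-1.3, -5.1, 7.3]
gripper_width: 0.005
grip_force: 3.3
```

Call:
jog_arm --targets '[[[0, 0, -0.05], [0, 0, 0], 0]]'

```text
time_s: 14.18
position: [486.6, 57.5, 112.0]
ee_rot: [0.0, 0.999, -0.034, 0.0]
ft_force: [-1.9, -4.8, 6.7]
gripper_width: 0.0
grip_force: 3.4
```

Call:
jog_arm --targets '[[[0, 0, -0.1], [0, 0, 0], 0]]'

```text
time_s: 14.27
position: [486.7, 57.6, 111.1]
ee_rot: [0.0, 0.999, -0.034, 0.0]
ft_force: [-1.3, -3.9, 6.5]
gripper_width: -0.001
grip_force: 3.2
```

Call:
jog_arm --targets '[[[0, 0, -0.05], [0, 0, 0], 0]]'

```text
time_s: 14.35
position: [486.7, 57.5, 110.5]
ee_rot: [0.0, 0.999, -0.034, 0.0]
ft_force: [-2.1, -4.5, 5.9]
gripper_width: -0.001
grip_force: 2.9
```

Call:
jog_arm --targets '[[[0, 0, -0.05], [0, 0, 0], 0]]'

```text
time_s: 14.43
position: [486.7, 57.6, 110.0]
ee_rot: [0.0, 0.999, -0.034, 0.0]
ft_force: [-1.6, -4.0, 5.0]
gripper_width: -0.001
grip_force: 2.4
```

Call:
jog_arm --targets '[[[0, 0, -0.05], [0, 0, 0], 0]]'

```text
time_s: 14.52
position: [486.7, 57.6, 109.5]
ee_rot: [0.0, 0.999, -0.034, 0.0]
ft_force: [-0.9, -3.7, 3.8]
gripper_width: 0.003
grip_force: 2.1
```

Call:
jog_arm --targets '[[[0, 0, -0.05], [0, 0, 0], 0]]'

```text
time_s: 14.6
position: [486.7, 57.7, 108.9]
ee_rot: [0.0, 0.999, -0.034, 0.0]
ft_force: [0.3, -2.2, 3.1]
gripper_width: -0.001
grip_force: 1.7
```

Call:
jog_arm --targets '[[[0, 0, -0.05], [0, 0, 0], 0]]'

```text
time_s: 14.68
position: [486.6, 57.8, 108.3]
ee_rot: [-0.0, 0.999, -0.034, 0.0]
ft_force: [0.1, -0.1, 1.8]
gripper_width: 0.0
grip_force: 0.8
```

Call:
jog_arm --targets '[[[0, 0, -0.05], [0, 0, 0], 0]]'

```text
time_s: 14.77
position: [486.4, 57.9, 107.6]
ee_rot: [-0.0, 0.999, -0.034, -0.0]
ft_force: [0.3, -0.3, -0.4]
gripper_width: -0.002
grip_force: 0.0
```

Call:
jog_arm --targets '[[[0, 0, -0.05], [0, 0, 0], 0]]'

```text
time_s: 14.85
position: [486.2, 58.0, 107.0]
ee_rot: [-0.0, 0.999, -0.034, -0.0]
ft_force: [-0.2, 0.5, -0.1]
gripper_width: -0.002
grip_force: 0.0
```

Call:
jog_arm --targets '[[[0, 0, -0.05], [0, 0, 0], 0]]'

```text
time_s: 14.93
position: [486.2, 58.0, 106.5]
ee_rot: [-0.0, 0.999, -0.034, -0.0]
ft_force: [-0.1, -0.3, -0.6]
gripper_width: 0.003
grip_force: 0.0
```

The clip gave way at about z = 107.8, where the force dropped to zero. I'll follow gently until I feel the stop.

Call:
jog_arm --targets '[[[0, 0, -0.05], [0, 0, 0], 0]]'

```text
time_s: 15.02
position: [486.3, 57.9, 106.1]
ee_rot: [-0.0, 0.999, -0.034, -0.0]
ft_force: [-0.3, -0.7, -0.2]
gripper_width: -0.003
grip_force: 0.0
```

Call:
jog_arm --targets '[[[0, 0, -0.05], [0, 0, 0], 0]]'

```text
time_s: 15.1
position: [486.3, 57.9, 105.6]
ee_rot: [-0.0, 0.999, -0.034, -0.0]
ft_force: [0.3, -0.3, -0.6]
gripper_width: 0.0
grip_force: 0.0
```

Call:
jog_arm --targets '[[[0, 0, -0.04], [0, 0, 0], 0]]'

```text
time_s: 15.18
position: [486.4, 57.9, 105.4]
ee_rot: [-0.0, 0.999, -0.034, -0.0]
ft_force: [-1.5, 0.2, 4.4]
gripper_width: 0.001
grip_force: 2.2
```

The firm stop came at TCP z = 105.4 (flap about -0.07 rad), as its low keeper predicts. Now the opposite corner (+x,+y).

Call:
jog_arm --targets '[[[0, 0, 1.0], [0, 0, 0], 0], [[0, 0, 2.2], [0, 0, 0], 0], [[0, 0, 2.3], [0, 0, 0], 0], [[1.1, 1.3, 0], [0, 0, 0], 0], [[1.7, 1.9, 0], [0, 0, 0], 0], [[1.7, 2.0, 0], [0, 0, 0], 0], [[1.7, 2.0, 0], [0, 0, 0], 0], [[1.7, 2.0, 0], [0, 0, 0], 0], [[1.7, 2.0, 0], [0, 0, 0], 0], [[1.7, 2.0, 0], [0, 0, 0], 0], [[1.7, 1.6, 0], [0, 0, 0], 0], [[0, 0, 0], [0, 0, 0], 0], [[0, 0, 0], [0, 0, 0], 0]]'

```text
time_s: 16.27
position: [616.5, 206.3, 160.6]
ee_rot: [0.0, 0.999, -0.034, -0.0]
ft_force: [-0.2, -0.3, 0.1]
gripper_width: 0.003
grip_force: 0.0
```

Call:
jog_arm --targets '[[[0.05, 0, -0.3], [0, 0, 0], 0], [[0, 0, -0.3], [0, 0, 0], 0], [[0, 0, -0.3], [0, 0, 0], 0], [[0, 0, -0.3], [0, 0, 0], 0], [[0, 0, -0.3], [0, 0, 0], 0], [[0, 0, -0.3], [0, 0, 0], 0], [[0, 0, -0.3], [0, 0, 0], 0], [[0, 0, -0.3], [0, 0, 0], 0], [[0, 0, -0.3], [0, 0, 0], 0], [[0, 0, -0.3], [0, 0, 0], 0], [[0, 0, -0.3], [0, 0, 0], 0], [[0, 0, -0.3], [0, 0, 0], 0], [[0.01, 0.15, -0.15], [0, 0, 0], 0], [[0.01, 0.15, -0.15], [0, 0, 0], 0], [[0.01, 0.15, -0.15], [0, 0, 0], 0], [[0.01, 0.15, -0.1], [0, 0, 0], 0]]'

```text
time_s: 17.6
position: [617.3, 212.0, 118.7]
ee_rot: [0.0, 0.999, -0.034, -0.0]
ft_force: [-0.0, -0.5, -0.2]
gripper_width: 0.003
grip_force: 0.1
```

Call:
jog_arm --targets '[[[0, 0, -0.1], [0, 0, 0], 0], [[0, 0, -0.1], [0, 0, 0], 0]]'

```text
time_s: 17.77
position: [617.4, 212.0, 116.9]
ee_rot: [-0.0, 0.999, -0.034, 0.0]
ft_force: [-0.3, 0.4, 0.1]
gripper_width: 0.003
grip_force: 0.2
```

Call:
jog_arm --targets '[[[0, 0, -0.1], [0, 0, 0], 0]]'

```text
time_s: 17.85
position: [617.4, 211.9, 115.9]
ee_rot: [-0.0, 0.999, -0.034, 0.0]
ft_force: [-0.4, 0.8, 1.8]
gripper_width: 0.0
grip_force: 0.9
```

Call:
jog_arm --targets '[[[0, 0, -0.1], [0, 0, 0], 0]]'

```text
time_s: 17.93
position: [617.5, 212.1, 115.2]
ee_rot: [-0.0, 0.999, -0.034, 0.0]
ft_force: [-0.9, 2.0, 6.2]
gripper_width: -0.002
grip_force: 2.6
```

Call:
jog_arm --targets '[[[0, 0, -0.1], [0, 0, 0], 0]]'

```text
time_s: 18.02
position: [617.6, 212.2, 114.5]
ee_rot: [-0.0, 0.999, -0.034, 0.0]
ft_force: [-2.7, 2.7, 7.5]
gripper_width: -0.003
grip_force: 3.9
```

Call:
jog_arm --targets '[[[0, 0, -0.05], [0, 0, 0], 0]]'

```text
time_s: 18.1
position: [617.7, 212.2, 114.2]
ee_rot: [-0.0, 0.999, -0.034, 0.001]
ft_force: [-2.5, 2.5, 8.7]
gripper_width: -0.005
grip_force: 4.2
```

Call:
jog_arm --targets '[[[0, 0, -0.05], [0, 0, 0], 0]]'

```text
time_s: 18.18
position: [617.7, 212.3, 113.9]
ee_rot: [-0.001, 0.999, -0.034, 0.001]
ft_force: [-2.4, 3.3, 9.3]
gripper_width: 0.0
grip_force: 4.6
```

Call:
jog_arm --targets '[[[0, 0, -0.05], [0, 0, 0], 0]]'

```text
time_s: 18.27
position: [617.7, 212.4, 113.5]
ee_rot: [-0.001, 0.999, -0.034, 0.001]
ft_force: [-1.4, 3.1, 10.2]
gripper_width: 0.0
grip_force: 5.0
```

Call:
jog_arm --targets '[[[0, 0, -0.05], [0, 0, 0], 0]]'

```text
time_s: 18.35
position: [617.7, 212.5, 113.1]
ee_rot: [-0.001, 0.999, -0.034, 0.001]
ft_force: [-2.6, 3.3, 10.5]
gripper_width: -0.002
grip_force: 5.2
```

Call:
jog_arm --targets '[[[0, 0, -0.05], [0, 0, 0], 0]]'

```text
time_s: 18.43
position: [617.8, 212.6, 112.7]
ee_rot: [-0.001, 0.999, -0.034, 0.001]
ft_force: [-3.4, 3.9, 9.9]
gripper_width: -0.005
grip_force: 5.3
```

Call:
jog_arm --targets '[[[0, 0, -0.05], [0, 0, 0], 0]]'

```text
time_s: 18.52
position: [617.8, 212.7, 112.3]
ee_rot: [-0.001, 0.999, -0.034, 0.001]
ft_force: [-3.3, 4.5, 10.5]
gripper_width: 0.001
grip_force: 5.3
```

Call:
jog_arm --targets '[[[0, 0, -0.05], [0, 0, 0], 0]]'

```text
time_s: 18.6
position: [617.7, 212.8, 111.7]
ee_rot: [-0.001, 0.999, -0.034, 0.001]
ft_force: [-2.2, 4.7, 10.1]
gripper_width: 0.002
grip_force: 5.1
```

Call:
jog_arm --targets '[[[0, 0, -0.05], [0, 0, 0], 0]]'

```text
time_s: 18.68
position: [617.8, 212.9, 111.2]
ee_rot: [-0.001, 0.999, -0.034, 0.001]
ft_force: [-1.4, 4.5, 6.4]
gripper_width: 0.002
grip_force: 3.5
```

Call:
jog_arm --targets '[[[0, 0, -0.05], [0, 0, 0], 0]]'

```text
time_s: 18.77
position: [617.8, 212.6, 110.4]
ee_rot: [-0.001, 0.999, -0.034, 0.001]
ft_force: [-0.5, 3.6, 5.2]
gripper_width: -0.001
grip_force: 2.7
```

Call:
jog_arm --targets '[[[0, 0, -0.05], [0, 0, 0], 0]]'

```text
time_s: 18.85
position: [617.8, 212.5, 109.8]
ee_rot: [-0.001, 0.999, -0.034, 0.001]
ft_force: [0.9, 2.2, 5.4]
gripper_width: -0.002
grip_force: 2.2
```

Call:
jog_arm --targets '[[[0, 0, -0.05], [0, 0, 0], 0]]'

```text
time_s: 18.93
position: [617.8, 212.2, 109.0]
ee_rot: [-0.0, 0.999, -0.034, 0.001]
ft_force: [0.2, 2.1, 2.9]
gripper_width: -0.003
grip_force: 1.7
```

Call:
jog_arm --targets '[[[0, 0, -0.05], [0, 0, 0], 0]]'

```text
time_s: 19.02
position: [617.5, 211.9, 108.1]
ee_rot: [-0.0, 0.999, -0.034, 0.0]
ft_force: [-0.4, 0.1, 0.9]
gripper_width: -0.003
grip_force: 0.4
```

Call:
jog_arm --targets '[[[0, 0, -0.05], [0, 0, 0], 0]]'

```text
time_s: 19.1
position: [617.1, 211.6, 107.1]
ee_rot: [0.0, 0.999, -0.034, -0.0]
ft_force: [0.5, -0.8, -0.2]
gripper_width: 0.004
grip_force: 0.0
```

Call:
jog_arm --targets '[[[0, 0, -0.05], [0, 0, 0], 0]]'

```text
time_s: 19.18
position: [617.0, 211.5, 106.3]
ee_rot: [0.0, 0.999, -0.034, -0.001]
ft_force: [0.5, 0.1, 0.4]
gripper_width: -0.002
grip_force: 0.0
```

Call:
jog_arm --targets '[[[0, 0, -0.05], [0, 0, 0], 0]]'

```text
time_s: 19.27
position: [617.1, 211.5, 105.9]
ee_rot: [0.0, 0.999, -0.034, -0.0]
ft_force: [-0.9, -0.2, -0.8]
gripper_width: 0.002
grip_force: 0.0
```

Call:
jog_arm --targets '[[[0, 0, -0.04], [0, 0, 0], 0]]'

```text
time_s: 19.35
position: [617.2, 211.6, 105.6]
ee_rot: [0.0, 0.999, -0.034, -0.0]
ft_force: [-0.3, -0.2, -0.2]
gripper_width: 0.004
grip_force: 0.0
```

Call:
jog_arm --targets '[[[0, 0, -0.04], [0, 0, 0], 0]]'

```text
time_s: 19.43
position: [617.2, 211.6, 105.4]
ee_rot: [0.0, 0.999, -0.034, -0.0]
ft_force: [-1.5, -1.4, 3.1]
gripper_width: 0.002
grip_force: 1.5
```

Call:
jog_arm --targets '[[[0, 0, -0.03], [0, 0, 0], 0]]'

```text
time_s: 19.52
position: [617.2, 211.7, 105.4]
ee_rot: [0.0, 0.999, -0.034, -0.0]
ft_force: [-2.3, -2.0, 4.0]
gripper_width: -0.0
grip_force: 2.1
```

Home: the stop came at 105.4. Next is the (-x,+y) clip, whose keeper is higher.

Call:
jog_arm --targets '[[[0, 0, 1.0], [0, 0, 0], 0], [[0, 0, 2.2], [0, 0, 0], 0], [[0, 0, 2.3], [0, 0, 0], 0], [[-1.5, 0, 0], [0, 0, 0], 0], [[-2.5, 0.1, 0], [0, 0, 0], 0], [[-2.5, 0.1, 0], [0, 0, 0], 0], [[-2.5, 0.1, 0], [0, 0, 0], 0], [[-2.0, 0, 0], [0, 0, 0], 0], [[-1.0, 0, 0], [0, 0, 0], 0], [[0, 0, 0], [0, 0, 0], 0], [[0, 0, 0], [0, 0, 0], 0]]'

```text
time_s: 20.43
position: [498.2, 215.0, 161.0]
ee_rot: [-0.0, 0.999, -0.034, 0.001]
ft_force: [0.2, -1.0, -0.2]
gripper_width: -0.001
grip_force: 0.0
```

Call:
jog_arm --targets '[[[0, 0, -0.3], [0, 0, 0], 0], [[0, 0, -0.3], [0, 0, 0], 0], [[0, 0, -0.3], [0, 0, 0], 0], [[0, 0, -0.3], [0, 0, 0], 0], [[0, 0, -0.3], [0, 0, 0], 0], [[0, 0, -0.3], [0, 0, 0], 0], [[0, 0, -0.3], [0, 0, 0], 0], [[0, 0, -0.3], [0, 0, 0], 0], [[0, 0, -0.3], [0, 0, 0], 0], [[0, 0, -0.3], [0, 0, 0], 0], [[0, 0.15, -0.15], [0, 0, 0], 0], [[0, 0.15, -0.15], [0, 0, 0], 0], [[0.01, 0.15, -0.1], [0, 0, 0], 0], [[0.01, 0.15, -0.1], [0, 0, 0], 0]]'

```text
time_s: 21.6
position: [497.5, 221.0, 125.2]
ee_rot: [0.0, 0.999, -0.034, -0.0]
ft_force: [-1.0, -0.5, -0.6]
gripper_width: -0.0
grip_force: 0.4
```

Call:
jog_arm --targets '[[[0, 0, -0.1], [0, 0, 0], 0]]'

```text
time_s: 21.68
position: [497.7, 221.2, 124.4]
ee_rot: [-0.0, 0.999, -0.034, 0.0]
ft_force: [-1.4, 2.6, 5.9]
gripper_width: 0.002
grip_force: 3.0
```

Call:
jog_arm --targets '[[[0, 0, -0.1], [0, 0, 0], 0]]'

```text
time_s: 21.77
position: [497.8, 221.4, 123.8]
ee_rot: [-0.001, 0.999, -0.034, 0.0]
ft_force: [-2.5, 3.9, 9.8]
gripper_width: 0.001
grip_force: 4.9
```

Call:
jog_arm --targets '[[[0, 0, -0.1], [0, 0, 0], 0]]'

```text
time_s: 21.85
position: [497.9, 221.6, 123.2]
ee_rot: [-0.001, 0.999, -0.034, 0.001]
ft_force: [-3.5, 4.6, 13.1]
gripper_width: 0.005
grip_force: 6.4
```

Call:
jog_arm --targets '[[[0, 0, -0.05], [0, 0, 0], 0]]'

```text
time_s: 21.93
position: [498.0, 221.7, 122.9]
ee_rot: [-0.001, 0.999, -0.034, 0.001]
ft_force: [-3.6, 5.1, 13.7]
gripper_width: 0.001
grip_force: 6.7
```

Call:
jog_arm --targets '[[[0, 0, -0.04], [0, 0, 0], 0]]'

```text
time_s: 22.02
position: [498.0, 221.8, 122.7]
ee_rot: [-0.001, 0.999, -0.034, 0.001]
ft_force: [-4.5, 5.4, 14.2]
gripper_width: -0.003
grip_force: 6.9
```

Call:
jog_arm --targets '[[[0, 0, -0.03], [0, 0, 0], 0]]'

```text
time_s: 22.1
position: [498.0, 221.9, 122.5]
ee_rot: [-0.001, 0.999, -0.034, 0.001]
ft_force: [-5.2, 5.8, 14.8]
gripper_width: 0.001
grip_force: 7.4
```

The total is near 17 N, so I'll lift off, shift 4 mm outward, and press again.

Call:
jog_arm --targets '[[[0, 0, 0.5], [0, 0, 0], 0], [[0.03, 0.4, 0], [0, 0, 0], 0], [[0, 0, 0], [0, 0, 0], 0], [[0, 0, -0.2], [0, 0, 0], 0], [[0, 0, -0.15], [0, 0, 0], 0], [[0, 0, 0], [0, 0, 0], 0]]'

```text
time_s: 22.6
position: [498.2, 225.6, 123.0]
ee_rot: [-0.001, 0.999, -0.034, 0.001]
ft_force: [-1.4, 5.3, 9.2]
gripper_width: -0.0
grip_force: 4.7
```

Call:
jog_arm --targets '[[[0, 0, -0.1], [0, 0, 0], 0]]'

```text
time_s: 22.68
position: [498.4, 225.7, 122.4]
ee_rot: [-0.001, 0.999, -0.034, 0.001]
ft_force: [-4.4, 6.2, 13.9]
gripper_width: -0.002
grip_force: 7.6
```

Call:
jog_arm --targets '[[[0, 0, -0.05], [0, 0, 0], 0]]'

```text
time_s: 22.77
position: [498.4, 225.9, 122.0]
ee_rot: [-0.001, 0.999, -0.034, 0.001]
ft_force: [-4.2, 6.7, 15.2]
gripper_width: -0.0
grip_force: 7.5
```

Call:
jog_arm --targets '[[[0, 0, -0.05], [0, 0, 0], 0]]'

```text
time_s: 22.85
position: [498.5, 226.0, 121.7]
ee_rot: [-0.001, 0.999, -0.034, 0.001]
ft_force: [-4.1, 6.8, 16.2]
gripper_width: -0.002
grip_force: 8.0
```

Friction adds a lot, because the flap end slides outward under a tool that stays put. I'll lift, go back in a little, and press along the flap's arc, moving outward while going down.

Call:
jog_arm --targets '[[[0, 0, 0.5], [0, 0, 0], 0], [[-0.08, -0.7, 0], [0, 0, 0], 0], [[0, 0, 0], [0, 0, 0], 0], [[0, 0, -0.2], [0, 0, 0], 0], [[-0.01, 0.08, -0.1], [0, 0, 0], 0]]'

```text
time_s: 23.27
position: [497.0, 218.2, 122.5]
ee_rot: [0.0, 0.999, -0.034, -0.0]
ft_force: [-1.8, -3.1, 9.8]
gripper_width: -0.0
grip_force: 4.5
```

Call:
jog_arm --targets '[[[-0.02, 0.08, -0.1], [0, 0, 0], 0]]'

```text
time_s: 23.35
position: [497.0, 218.9, 121.6]
ee_rot: [0.0, 0.999, -0.034, 0.0]
ft_force: [0.6, -3.9, 7.6]
gripper_width: -0.001
grip_force: 3.8
```

Call:
jog_arm --targets '[[[-0.02, 0.1, -0.08], [0, 0, 0], 0]]'

```text
time_s: 23.43
position: [496.9, 219.8, 120.8]
ee_rot: [0.0, 0.999, -0.034, 0.0]
ft_force: [1.3, -3.7, 6.6]
gripper_width: 0.003
grip_force: 3.1
```

Call:
jog_arm --targets '[[[-0.02, 0.1, -0.05], [0, 0, 0], 0]]'

```text
time_s: 23.52
position: [496.7, 220.8, 120.2]
ee_rot: [0.0, 0.999, -0.034, 0.0]
ft_force: [-0.5, -3.9, 6.1]
gripper_width: -0.005
grip_force: 2.7
```

Far lower force. I'll continue with 0.5 mm steps.

Call:
jog_arm --targets '[[[0, 0.04, -0.06], [0, 0, 0], 0]]'

```text
time_s: 23.6
position: [496.6, 221.4, 119.6]
ee_rot: [0.0, 0.999, -0.034, 0.0]
ft_force: [0.3, -3.0, 5.6]
gripper_width: 0.0
grip_force: 2.2
```

Call:
jog_arm --targets '[[[0, 0.04, -0.06], [0, 0, 0], 0]]'

```text
time_s: 23.68
position: [496.6, 221.8, 118.9]
ee_rot: [0.0, 0.999, -0.034, 0.0]
ft_force: [1.1, -2.5, 2.9]
gripper_width: -0.005
grip_force: 1.7
```

Call:
jog_arm --targets '[[[0, 0.03, -0.06], [0, 0, 0], 0]]'

```text
time_s: 23.77
position: [496.4, 222.3, 118.2]
ee_rot: [0.0, 0.999, -0.034, 0.0]
ft_force: [0.1, -2.7, 2.6]
gripper_width: 0.001
grip_force: 1.2
```

Call:
jog_arm --targets '[[[0, 0.03, -0.06], [0, 0, 0], 0]]'

```text
time_s: 23.85
position: [496.3, 222.7, 117.6]
ee_rot: [0.0, 0.999, -0.034, -0.0]
ft_force: [-0.6, -0.5, 0.4]
gripper_width: 0.002
grip_force: 0.6
```

Call:
jog_arm --targets '[[[0, 0, -0.06], [0, 0, 0], 0]]'

```text
time_s: 23.93
position: [496.1, 222.9, 116.9]
ee_rot: [-0.0, 0.999, -0.034, -0.0]
ft_force: [0.2, 0.9, 0.2]
gripper_width: -0.001
grip_force: 0.0
```

Call:
jog_arm --targets '[[[0, 0, -0.05], [0, 0, 0], 0]]'

```text
time_s: 24.02
position: [496.0, 222.9, 116.4]
ee_rot: [0.0, 0.999, -0.034, -0.0]
ft_force: [-1.0, -0.1, 0.6]
gripper_width: -0.003
grip_force: 0.0
```

Call:
jog_arm --targets '[[[0, 0, -0.05], [0, 0, 0], 0]]'

```text
time_s: 24.1
position: [496.0, 222.9, 115.9]
ee_rot: [0.0, 0.999, -0.034, -0.0]
ft_force: [-0.9, 0.6, 0.8]
gripper_width: 0.003
grip_force: 0.0
```

Call:
jog_arm --targets '[[[0, 0, -0.05], [0, 0, 0], 0]]'

```text
time_s: 24.18
position: [496.1, 222.9, 115.5]
ee_rot: [0.0, 0.999, -0.034, -0.0]
ft_force: [0.6, -0.3, 0.8]
gripper_width: 0.002
grip_force: 0.0
```

Snapped at about 117. I'll follow to the stop.

Call:
jog_arm --targets '[[[0, 0, -0.05], [0, 0, 0], 0]]'

```text
time_s: 24.27
position: [496.2, 222.8, 115.1]
ee_rot: [0.0, 0.999, -0.034, -0.0]
ft_force: [-0.2, -0.3, -0.7]
gripper_width: -0.0
grip_force: 0.0
```

Call:
jog_arm --targets '[[[0, 0, -0.04], [0, 0, 0], 0]]'

```text
time_s: 24.35
position: [496.3, 222.8, 114.8]
ee_rot: [0.0, 0.999, -0.034, -0.0]
ft_force: [-0.1, 0.3, -1.1]
gripper_width: 0.002
grip_force: 0.0
```

Call:
jog_arm --targets '[[[0, 0, -0.03], [0, 0, 0], 0]]'

```text
time_s: 24.43
position: [496.3, 222.8, 114.5]
ee_rot: [0.0, 0.999, -0.034, -0.0]
ft_force: [0.6, 0.6, 0.5]
gripper_width: -0.001
grip_force: 0.0
```

Call:
jog_arm --targets '[[[0, 0, -0.04], [0, 0, 0], 0]]'

```text
time_s: 24.52
position: [496.3, 222.8, 114.2]
ee_rot: [-0.0, 0.999, -0.034, -0.0]
ft_force: [0.1, 0.5, 0.2]
gripper_width: 0.001
grip_force: 0.0
```

Call:
jog_arm --targets '[[[0, 0, -0.03], [0, 0, 0], 0]]'

```text
time_s: 24.6
position: [496.3, 222.8, 113.9]
ee_rot: [-0.0, 0.999, -0.034, 0.0]
ft_force: [-0.5, 0.2, 0.3]
gripper_width: 0.002
grip_force: 0.0
```

Call:
jog_arm --targets '[[[0, 0, -0.03], [0, 0, 0], 0]]'

```text
time_s: 24.68
position: [496.4, 222.8, 113.6]
ee_rot: [-0.0, 0.999, -0.034, 0.0]
ft_force: [-0.6, -1.3, 2.9]
gripper_width: 0.002
grip_force: 1.5
```

The stop came at 113.6 as its higher keeper predicts. Last clip: (+x,-y), pressed along its arc.

Call:
jog_arm --targets '[[[0, 0, 1.0], [0, 0, 0], 0], [[0, 0, 2.0], [0, 0, 0], 0], [[0, 0, 2.0], [0, 0, 0], 0], [[0.9, -1.3, 0], [0, 0, 0], 0], [[1.4, -2.1, 0], [0, 0, 0], 0], [[1.4, -2.1, 0], [0, 0, 0], 0], [[1.4, -2.1, 0], [0, 0, 0], 0], [[1.4, -2.1, 0], [0, 0, 0], 0], [[1.4, -2.1, 0], [0, 0, 0], 0], [[1.4, -2.1, 0], [0, 0, 0], 0], [[1.2, -1.8, 0], [0, 0, 0], 0], [[0.6, -0.9, 0], [0, 0, 0], 0], [[0, 0, 0], [0, 0, 0], 0], [[0, 0, 0], [0, 0, 0], 0]]'

```text
time_s: 25.85
position: [607.0, 57.1, 163.8]
ee_rot: [-0.0, 0.999, -0.035, -0.0]
ft_force: [-0.3, 0.4, 0.2]
gripper_width: 0.002
grip_force: 0.0
```

Call:
jog_arm --targets '[[[0, 0, -0.3], [0, 0, 0], 0], [[0, 0, -0.3], [0, 0, 0], 0], [[0, 0, -0.3], [0, 0, 0], 0], [[0, 0, -0.3], [0, 0, 0], 0], [[0, 0, -0.3], [0, 0, 0], 0], [[0, 0, -0.3], [0, 0, 0], 0], [[0, 0, -0.3], [0, 0, 0], 0], [[0, 0, -0.3], [0, 0, 0], 0], [[0, 0, -0.3], [0, 0, 0], 0], [[0, 0, -0.3], [0, 0, 0], 0], [[0, -0.1, -0.2], [0, 0, 0], 0], [[0, -0.15, -0.15], [0, 0, 0], 0], [[0, -0.15, -0.15], [0, 0, 0], 0]]'

```text
time_s: 26.93
position: [607.3, 52.8, 128.4]
ee_rot: [-0.0, 0.999, -0.034, -0.0]
ft_force: [-0.3, 0.3, -0.4]
gripper_width: -0.001
grip_force: 0.1
```

Call:
jog_arm --targets '[[[0, -0.05, -0.1], [0, 0, 0], 0], [[0, -0.05, -0.1], [0, 0, 0], 0], [[0, -0.05, -0.1], [0, 0, 0], 0]]'

```text
time_s: 27.18
position: [607.3, 51.2, 125.5]
ee_rot: [-0.0, 0.999, -0.034, -0.0]
ft_force: [-0.0, -0.3, 1.0]
gripper_width: 0.005
grip_force: 0.1
```

Call:
jog_arm --targets '[[[0, -0.08, -0.1], [0, 0, 0], 0]]'

```text
time_s: 27.27
position: [607.4, 50.6, 124.6]
ee_rot: [-0.0, 0.999, -0.034, 0.0]
ft_force: [0.6, 1.3, 1.2]
gripper_width: 0.001
grip_force: 1.1
```

Call:
jog_arm --targets '[[[0, -0.08, -0.1], [0, 0, 0], 0]]'

```text
time_s: 27.35
position: [607.5, 49.9, 123.8]
ee_rot: [-0.0, 0.999, -0.034, 0.0]
ft_force: [-0.8, 3.0, 4.9]
gripper_width: -0.0
grip_force: 3.0
```

Call:
jog_arm --targets '[[[0, -0.08, -0.08], [0, 0, 0], 0]]'

```text
time_s: 27.43
position: [607.6, 49.3, 123.3]
ee_rot: [-0.0, 0.999, -0.034, 0.0]
ft_force: [-1.2, 5.4, 7.7]
gripper_width: -0.002
grip_force: 3.9
```

Call:
jog_arm --targets '[[[-0.02, -0.06, -0.06], [0, 0, 0], 0]]'

```text
time_s: 27.52
position: [607.6, 48.9, 123.0]
ee_rot: [-0.001, 0.999, -0.034, 0.001]
ft_force: [-0.3, 4.9, 9.1]
gripper_width: 0.006
grip_force: 4.5
```

Call:
jog_arm --targets '[[[-0.02, -0.05, -0.06], [0, 0, 0], 0]]'

```text
time_s: 27.6
position: [607.6, 48.5, 122.6]
ee_rot: [-0.001, 0.999, -0.034, 0.001]
ft_force: [-0.9, 6.4, 9.5]
gripper_width: 0.001
grip_force: 4.6
```

Call:
jog_arm --targets '[[[-0.01, -0.05, -0.06], [0, 0, 0], 0]]'

```text
time_s: 27.68
position: [607.5, 48.1, 122.1]
ee_rot: [-0.001, 0.999, -0.034, 0.001]
ft_force: [-1.5, 6.8, 9.3]
gripper_width: -0.004
grip_force: 4.6
```

Call:
jog_arm --targets '[[[0, -0.05, -0.06], [0, 0, 0], 0]]'

```text
time_s: 27.77
position: [607.4, 47.6, 121.4]
ee_rot: [-0.001, 0.999, -0.034, 0.001]
ft_force: [-1.6, 5.6, 8.7]
gripper_width: -0.0
grip_force: 4.2
```

Call:
jog_arm --targets '[[[0, -0.04, -0.06], [0, 0, 0], 0]]'

```text
time_s: 27.85
position: [607.4, 47.1, 120.8]
ee_rot: [-0.001, 0.999, -0.034, 0.001]
ft_force: [-2.1, 6.5, 8.2]
gripper_width: 0.003
grip_force: 4.0
```

Call:
jog_arm --targets '[[[0, -0.03, -0.06], [0, 0, 0], 0]]'

```text
time_s: 27.93
position: [607.3, 46.8, 120.1]
ee_rot: [-0.001, 0.999, -0.034, 0.001]
ft_force: [-2.1, 4.6, 6.2]
gripper_width: 0.001
grip_force: 3.4
```

Call:
jog_arm --targets '[[[0, -0.03, -0.06], [0, 0, 0], 0]]'

```text
time_s: 28.02
position: [607.2, 46.4, 119.3]
ee_rot: [-0.0, 0.999, -0.034, 0.001]
ft_force: [0.2, 4.2, 5.6]
gripper_width: -0.001
grip_force: 2.8
```

Call:
jog_arm --targets '[[[0, -0.02, -0.06], [0, 0, 0], 0]]'

```text
time_s: 28.1
position: [607.2, 46.0, 118.6]
ee_rot: [-0.0, 0.999, -0.034, 0.001]
ft_force: [-0.6, 3.4, 3.5]
gripper_width: 0.0
grip_force: 2.1
```

Call:
jog_arm --targets '[[[0, 0, -0.05], [0, 0, 0], 0]]'

```text
time_s: 28.18
position: [607.1, 45.8, 117.9]
ee_rot: [-0.0, 0.999, -0.034, 0.0]
ft_force: [-0.1, 1.8, 3.0]
gripper_width: -0.002
grip_force: 1.4
```

Call:
jog_arm --targets '[[[0, 0, -0.05], [0, 0, 0], 0]]'

```text
time_s: 28.27
position: [607.0, 45.6, 117.1]
ee_rot: [0.0, 0.999, -0.034, 0.0]
ft_force: [-0.0, 0.7, 1.6]
gripper_width: -0.002
grip_force: 0.6
```

Call:
jog_arm --targets '[[[0, 0, -0.05], [0, 0, 0], 0]]'

```text
time_s: 28.35
position: [606.8, 45.5, 116.3]
ee_rot: [0.0, 0.999, -0.034, 0.0]
ft_force: [-0.8, -0.1, 0.2]
gripper_width: 0.0
grip_force: 0.0
```

Call:
jog_arm --targets '[[[0, 0, -0.05], [0, 0, 0], 0]]'

```text
time_s: 28.43
position: [606.6, 45.4, 115.6]
ee_rot: [0.0, 0.999, -0.034, -0.0]
ft_force: [-0.1, 0.1, -1.2]
gripper_width: 0.002
grip_force: 0.0
```

Call:
jog_arm --targets '[[[0, 0, -0.05], [0, 0, 0], 0]]'

```text
time_s: 28.52
position: [606.6, 45.4, 115.1]
ee_rot: [0.0, 0.999, -0.034, -0.0]
ft_force: [-0.7, 0.3, -0.3]
gripper_width: 0.0
grip_force: 0.0
```

Call:
jog_arm --targets '[[[0, 0, -0.04], [0, 0, 0], 0]]'

```text
time_s: 28.6
position: [606.7, 45.5, 114.8]
ee_rot: [0.0, 0.999, -0.034, -0.0]
ft_force: [0.2, -0.5, -0.2]
gripper_width: -0.002
grip_force: 0.0
```

Call:
jog_arm --targets '[[[0, 0, -0.04], [0, 0, 0], 0]]'

```text
time_s: 28.68
position: [606.7, 45.5, 114.5]
ee_rot: [0.0, 0.999, -0.034, -0.0]
ft_force: [0.3, 0.6, 0.4]
gripper_width: 0.001
grip_force: 0.0
```

Call:
jog_arm --targets '[[[0, 0, -0.03], [0, 0, 0], 0]]'

```text
time_s: 28.77
position: [606.8, 45.6, 114.2]
ee_rot: [0.0, 0.999, -0.034, -0.0]
ft_force: [0.7, -0.3, -0.2]
gripper_width: -0.004
grip_force: 0.0
```

Call:
jog_arm --targets '[[[0, 0, -0.03], [0, 0, 0], 0]]'

```text
time_s: 28.85
position: [606.8, 45.6, 114.0]
ee_rot: [0.0, 0.999, -0.034, -0.0]
ft_force: [-0.2, -0.2, 0.3]
gripper_width: 0.001
grip_force: 0.0
```

Call:
jog_arm --targets '[[[0, 0, -0.03], [0, 0, 0], 0]]'

```text
time_s: 28.93
position: [606.8, 45.6, 113.7]
ee_rot: [0.0, 0.999, -0.034, -0.0]
ft_force: [0.1, -0.7, -0.6]
gripper_width: 0.002
grip_force: 0.0
```

It has snapped (force rose to about 11 N, then dropped to zero). I'll retreat and check all four clips.

Call:
jog_arm --targets '[[[0, 0, 1.0], [0, 0, 0], 0], [[0, 0, 2.5], [0, 0, 0], 0], [[0, 0, 2.5], [0, 0, 0], 0], [[-0.6, 0.6, 2.5], [0, 0, 0], 0], [[-1.4, 1.2, 2.5], [0, 0, 0], 0], [[-1.4, 1.2, 2.5], [0, 0, 0], 0], [[-1.4, 1.2, 2.0], [0, 0, 0], 0], [[-1.4, 1.2, 1.0], [0, 0, 0], 0], [[-1.4, 1.2, 0], [0, 0, 0], 0], [[-1.4, 1.2, 0], [0, 0, 0], 0], [[-1.4, 1.0, 0], [0, 0, 0], 30], [[0, 0, 0], [0, 0, 0], 30], [[0, 0, 0], [0, 0, 0], 30], [[0, 0, 0], [0, 0, 0], 30]]'

```text
time_s: 30.1
position: [503.3, 133.4, 279.3]
ee_rot: [-0.0, 0.999, -0.034, 0.0]
ft_force: [0.2, -0.4, -0.8]
gripper_width: 0.296
grip_force: 0.0
```

Run:
```python
from h import *
s=robot.sense(); print(s["position"],s["time_s"])
c,im,d=grab("wrist"); P=cloud(c,d); A=P[(abs(P[...,0]-551)<115)&(abs(P[...,1]-137)<110)]
pl=A[abs(A[:,2]-76)<4]; co=np.linalg.lstsq(np.c_[pl[:,:2]-[551,136],np.ones(len(pl))],pl[:,2],rcond=None)[0]; print("plate tilt,z",co)
ct=np.array([551.5,136.4]); th=np.radians(-3.9); ex=np.array([np.cos(th),np.sin(th)]); ey=np.array([-ex[1],ex[0]])
L=np.c_[(A[:,:2]-ct)@ex,(A[:,:2]-ct)@ey,A[:,2]]
for sx,sy in((-1,-1),(1,1),(-1,1),(1,-1)):
    Q=L[(abs(L[:,0]-60*sx)<10)&(L[:,1]*sy>42)&(L[:,1]*sy<86)&(L[:,2]>88)&(L[:,2]<140)]
    k=np.polyfit(Q[:,1]*sy-30,Q[:,2],1) if len(Q)>20 else 0; print(sx,sy,len(Q),"slope",k)
cv2.imwrite("pics/w5.png",im[...,::-1])
```

```text
[503.32269612 133.36849994 279.33690944] 30.1
plate tilt,z [1.15611007e-03 1.94159295e-04 7.60690354e+01]
-1 -1 659 slope [-7.83978398e-02  9.80148092e+01]
1 1 923 slope [-7.63360001e-02  9.82291768e+01]
-1 1 701 slope [8.76993038e-02 9.78548917e+01]
1 -1 949 slope [7.40870478e-02 9.82573472e+01]
```

View pics/w5.png

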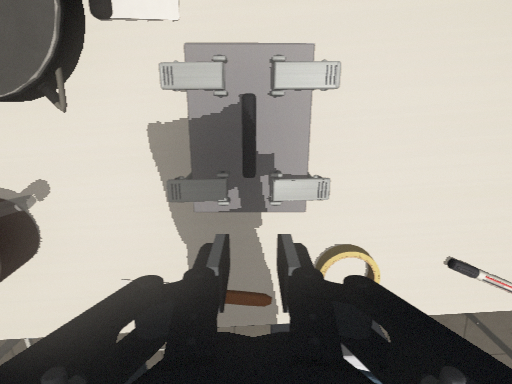

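The lid is flat (plate top 76.07) and all four clips lie down at (192,75), (305,75), (198,189) and (300,188). Their angles are -0.078, -0.076, +0.087 and +0.074 rad, all in the home range and matching the keeper heights. The gripper is clear, so I'm handing in.

```bash
python3 -c "
from workcell import robot
print(robot.close_job())"
```

```text
the job is handed in; nothing more can be done
None
```

The lid sits flat on the box and all four clips snapped home in crosswise order; the highest press reading was about 18 N, the other things were left alone, the gripper is clear, and the job was handed in at about 30 s.

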